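# Punch the drill spot on a new microscope stage disc

## Robot

A 6-joint arm with a two-finger parallel gripper is mounted at the origin on the work surface. World frame = base frame: x ahead of the robot, y to its left, z up, the work surface at z = 0. Lengths are in m, angles in rad, forces in N, time in s.
With the tool pointing down it reaches from about 0.25 to 0.775 m from the base axis. Payload 8.9 kg.
Tool frame: the origin (TCP) lies at the very end of the fingers, on their centre line; the grasp point (between the pads) lies 19 mm behind it (ctrl.grip_depth is the distance from the TCP to the grasp point, in m); z points along the fingers, y is the line along which they close (so a half turn about z gives the same grasp; the last joint's range is limited). The gripper opens to 85 mm and grips with 20 to 120 N. Pads are 22 mm wide; open, the fingers measure 114 mm over their backs; the gripper's body (76 mm by 85 mm) begins 54 mm behind the grasp point. The pads swing forward as they close: fully open they stand 13 mm farther back than shut.
Start: joints at [1.141, 0.291, -0.153, 1.127, 0, 1.431], TCP at [0.151, 0.503, 0.205] pointing down, gripper open.
Joint ranges: [-2.52, 2.52], [-0.91, 1.74], [-1.3, 1.37], [-1.96, 2.02], [-1.52, 1.47], [-3.14, 3.14]. Speed limits (rad/s): [2.22, 2.22, 2.79, 3.14, 3.14, 3.14].

## Interface

Orientations are given as a unit quaternion [w, x, y, z].
In Python, from cell import ctrl, grab_frame, camera_model gives the robot as it stands.
- The arm moves only by the tool arm_command, never from a script. Its argument "moves" is a list that holds one entry, the list of rows, each a list of 7 numbers: the shift along the tool's x, y, z in m, then the turn, a rotation vector about the tool's x, y, z in degrees, then the opening, from 0 (shut) to 1 (fully open). In form: [[[x, y, z, wx, wy, wz, gripper], ...]]. A call has exactly 8 rows; each row shifts and turns the commanded pose from where the row before left it, along the tool's axes as they then stand; what a row does not reach is not made up. A row lasts 1/10 s, in which the tool goes at most 50 mm and 8.59 degrees, less where a joint would pass 70% of its speed; a pose out of reach is approached as far as the arm can. A call is refused whole if a number of a shift passes 0.05 or a number of a turn 8.59, either way. A call with a gripper value outside its range is refused whole. The fingers move at their own pace and stop on an object; the grip force is fixed at half the most. Time passes only in rows, so rows that do not move let the fingers close, or fill a call up. It gives the time, the measured TCP pose, the force, the opening and the grip force at its end, in the units of the state.
- ctrl.state(): the state, without advancing time (a new reading comes with each control period).
- grab_frame(name): name is "side" or "top"; returns (picture, depth): 420x560x3 uint8, red, green, blue; 420x560 float32, m along the optical axis (not along the pixel's ray), 0 where there is no reading.
- camera_model(name): a dict with "intrinsics" (3x3 intrinsics, pixels), "dist" ([k1, k2, p1, p2, k3] as OpenCV has them; the pictures are not rectified), "R" (3x3) and "t" (3): a world point X has camera coordinates R X + t. Camera axes: x right, y down, z forward; pixel columns grow to the right and rows downward; lengths in m; the calibration is good to about 2 mm. A picture is of the moment at which its call begins. camera_model takes no time and is no camera call.
- ctrl.close_job(): hands the job in; it is judged then, once.
The state is a dict: "time": time; "joint_pos": joint angles; "qd": joint speeds; "effort": joint torques, N m; "position": TCP position; "orientation": TCP orientation; "ft_force": force on the tool from outside, world axes, zero at the start; "ft_torque": the same for the moment, N m; "grip_width": finger opening in m; "grip_force": force on a finger pad.
Only numpy, scipy, OpenCV 4.12 (cv2) and the standard library are available. Lean on these libraries where they do the work, as an engineer would, in place of code of your own. Each camera call takes 0.05 s, during which the arm holds its last target. There are 200 camera calls.

## Task

Take the red spring-loaded centre punch by its barrel, stand it upright with its clear foot centred on the blue ink spot of the undrilled aluminium stage disc, and press it straight down until its spring snaps. Then let it spring back and leave it standing there, upright and released. Do not fire it anywhere else, and leave the white-lidded specimen jar where it stands.

Things in the scene. Friction and masses are not known exactly. Their poses are not given: they have to be found in the camera images.
- punch_grip (a point): Mid-barrel point, on the axis (z up) of the round loose 124 mm, 240 g punch, 93 mm above its underside when sprung out; moves with the barrel. Clear foot: diameter 50, 14 high. Black sleeve: diameter 30, to 48 mm up. Red barrel with red cap (grip here): diameter 24, from 63 mm up to the top at 124, slides in the sleeve. Lifting the barrel lifts the foot.
- plunger (a joint): How far the barrel is pushed down into the sleeve, m: 0 out, 0.012 fully in. The push starts at about 4 N and climbs to about 17 N at 3 mm; then the hidden spring gives way with a snap and the force falls off to about 3 N at 12 mm. Beyond 9 mm it has surely snapped. It springs back to 0 when let go.
- mark (a point): Centre of the blue ink spot (diameter 18 mm) on top of the undrilled aluminium disc, 22 mm above the table, z up. Disc: diameter 100, 4 thick, clamped on a fixed dark wood block 130 x 130 x 18; its centre lies 15 mm from the spot along -x. Clamps on its rim at +y and -y: 7 mm high, 42 mm from its centre. A like block bears a finished disc with a black drilled hole instead: not that one.
- jar_center (a point): Clear specimen jar with a white lid standing loose on the table, diameter 78, 68 mm tall; the point is its centre, 34 mm above the table.
There are look-alikes about, which are no part of the job. Leave any green look-alike of the part that bears mark alone.

How it is judged:
By the outcome, as a careful person would: the job done as asked, in the order asked, and still so for the second after the job is handed in, with the robot touching nothing.
It also fails if it takes over 40 s, if anything falls off the work surface, if the arm or the gripper's body presses on something with over 40 N, if the wrist force passes 120 N, or if a joint passes its speed limit or range.

## Working session

There is one attempt and no reset: what is moved stays moved. The work goes in short steps, Python scripts to look and compute and a tool call to move; the robot and the scene stay as the last step left them, time stands still between calls to the robot, and variables do not carry over. Pictures are saved under pics/ and viewed, at most 11 in all, crops included, and the job is handed in when it is done.

Besides the shell and the picture viewer there is one more tool, called after "Request:" as name(argument=value, ...), one argument or row to a line, values as JSON. arm_command: Moves the arm, as the interface text tells. Its arguments: {"type":"object","properties":{"moves":{"type":"array"}},"required":["moves"]}

```bash
mkdir -p pics
cat > h.py <<'E'
import numpy as np, cv2
from cell import ctrl, grab_frame, camera_model
def look(n,f):
    p,d=grab_frame(n); np.savez('last_%s.npz'%n,p=p,d=d); cv2.imwrite('pics/'+f,p[:,:,::-1]); return p,d
def ray(n,u,v):
    m=camera_model(n);q=cv2.undistortPoints(np.array([[[u,v]]],float),np.array(m['intrinsics']),np.array(m['dist']))[0,0]
    R=np.array(m['R']);t=np.array(m['t']); return -R.T@t, R.T@np.array([q[0],q[1],1.])
def atz(n,u,v,z):
    o,d=ray(n,u,v); return (o+d*(z-o[2])/d[2]).round(4)
def dep(n,u,v):
    D=np.load('last_%s.npz'%n)['d']; o,d=ray(n,u,v); return (o+d*D[int(v),int(u)]).round(4)
E
python3 - <<'E'
from h import *
look('top','t1.png');look('side','s1.png');s=ctrl.state()
print(s['position'],s['orientation'],ctrl.grip_depth,s['grip_width'])
for n in('top','side'):
    o,d=ray(n,280,210);print(o,d)
E
```

```text
[0.1503422  0.50258582 0.20440015] [-1.70049791e-04  1.44880898e-01  9.89448933e-01 -5.53580512e-04] 0.0187 0.08541116640406349
[0.31046745 0.00497773 1.28889172] [ 0.22026219 -0.00891601 -0.97543128]
[ 0.40532166 -0.51302177  0.66124929] [ 0.22261782  0.6460166  -0.73016231]
```

View pics/t1.png

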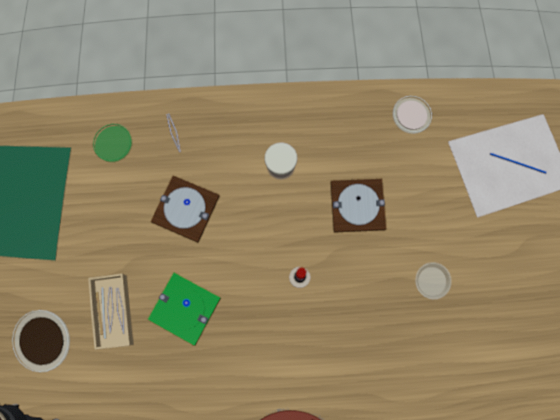

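View pics/s1.png

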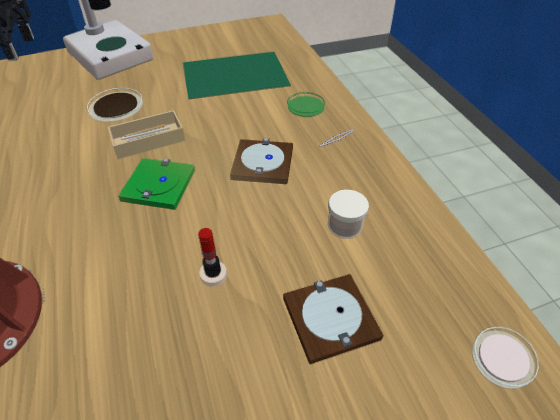

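The top view shows the punch standing at about (300,277), the target disc with its blue spot at (187,202), and the jar at (281,160). The drilled disc is at (358,204) and the green look-alike at (186,303). I'll enlarge the punch and the target.

Run:
```python
from h import *
def crop(n,u,v,w=35):
    p=np.load('last_%s.npz'%n)['p'][v-w:v+w,u-w:u+w]; return cv2.resize(p,(400,400),interpolation=cv2.INTER_CUBIC)
a=np.vstack([np.hstack([crop('top',300,275,28),crop('top',187,207)]),np.hstack([crop('side',210,258),crop('side',263,160)])])
a=cv2.resize(a,(600,600))
cv2.imwrite('pics/c1.png',a[:,:,::-1])
for n,box in(('top',(250,300,280,320)),('side',(215,290,190,230))):
    p=np.load('last_%s.npz'%n)['p'].astype(int);r=(p[...,0]>100)&(p[...,1]<50)
    m=np.zeros_like(r);m[box[0]:box[1],box[2]:box[3]]=1
    v,u=np.where(r&m);print(n,'red',u.min(),u.max(),v.min(),v.max(),u.mean(),v.mean())
    for vv in range(v.min(),v.max()+1,3): 
        print(vv,u[v==vv].min(),u[v==vv].max())
for n,(u0,v0) in(('top',(187,202)),('side',(268,157))):
    p=np.load('last_%s.npz'%n)['p'].astype(int);b=(p[...,2]>p[...,0]+80)
    m=np.zeros_like(b);m[v0-9:v0+10,u0-9:u0+10]=1
    v,u=np.where(b&m);print(n,'blue',u.mean(),v.mean(),atz(n,u.mean(),v.mean(),.022))
print('top foot',atz('top',300,277,.014),atz('side',213,272,.014), 'jar',atz('top',281,158,.068))
```

```text
top red 296 305 268 277 300.75714285714287 272.6142857142857
268 300 303
271 297 305
274 297 304
277 299 302
side red 199 215 228 258 207.24878048780488 238.00487804878048
228 204 207
231 200 210
234 199 211
237 199 212
240 200 212
243 210 213
246 210 214
249 210 214Traceback (most recent call last):
  File "<stdin>", line 12, in <module>
    return umr_minimum(a, axis, None, out, keepdims, initial, where)
ValueError: zero-size array to reduction operation minimum which has no identity
```

View pics/c1.png

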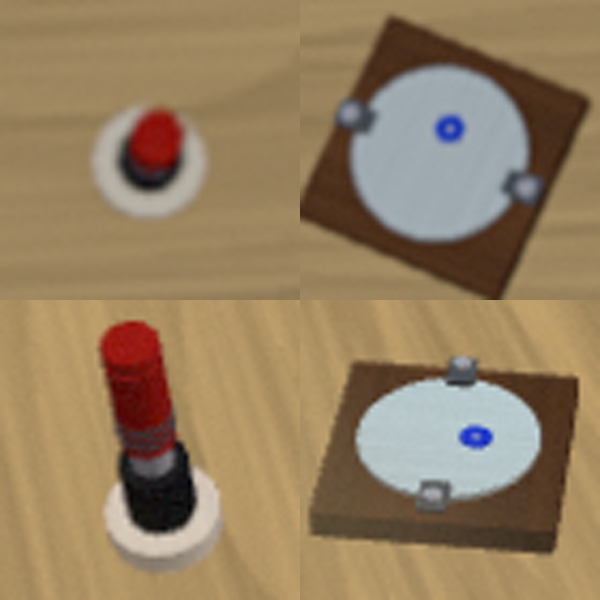

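The crops show the punch upright: foot centre at top (300,277) and side (213,272), cap at top (301.3,272) and side (205.3,232.5). The target block is turned by about 25°, and its spot is off centre.

Run:
```python
from h import *
for n,(u0,v0) in(('top',(187,202)),('side',(268,157))):
    p=np.load('last_%s.npz'%n)['p'].astype(int);b=(p[...,2]>p[...,0]+60)
    m=np.zeros_like(b);m[v0-9:v0+10,u0-9:u0+10]=1
    v,u=np.where(b&m)
    if len(u):print(n,'blue',len(u),u.mean(),v.mean(),atz(n,u.mean(),v.mean(),.022))
print('top spot eye',atz('top',152+150*70/300,172+128*70/300,.022),'disc',atz('top',152+140*70/300,172+153*70/300,.022))
print('side spot',atz('side',228+175*70/300,125+137*70/300,.022))
print('foot',atz('top',300,276.9,.014),atz('side',213,272,.014),'cap',atz('top',301.6,271.5,.124),atz('side',205.3,232.3,.124),'jar',atz('top',281,158,.068))
for c in[(152,116),(153,187)]:pass
print('clamps',atz('top',152+52*.2333,172+115*.2333,.028),atz('top',152+222*.2333,172+187*.2333,.028))
```

```text
top blue 37 186.43243243243242 201.56756756756758 [0.6288 0.2214 0.022 ]
side blue 36 268.6388888888889 156.38888888888889 [0.6311 0.2224 0.022 ]
top spot eye [0.628 0.22  0.022] disc [0.6136 0.2259 0.022 ]
side spot [0.6309 0.2202 0.022 ]
foot [ 0.4328 -0.0465  0.014 ] [ 0.4358 -0.0471  0.014 ] cap [ 0.4338 -0.0461  0.124 ] [ 0.4365 -0.0448  0.124 ] jar [ 0.7136 -0.0147  0.068 ]
clamps [0.637  0.2756 0.028 ] [0.5902 0.1783 0.028 ]
```

Request:
arm_command(
  moves=[
    [[-0.027, -0.028, 0, 0, 0, 0, 1], [-0.027, -0.028, 0, 0, 0, 0, 1], [-0.027, -0.028, 0, 0, 0, 0, 1], [-0.027, -0.028, 0, 0, 0, 0, 1], [-0.027, -0.028, 0, 0, 0, 0, 1], [-0.027, -0.028, 0, 0, 0, 0, 1], [-0.027, -0.028, 0, 0, 0, 0, 1], [-0.027, -0.028, 0, 0, 0, 0, 1]],
  ],
)

```text
time: 0.9
position: [0.2935, 0.225, 0.2048]
orientation: [-0.0, 0.145, 0.989, -0.0]
ft_force: [0.1, -0.3, 0.2]
grip_width: 0.0854
grip_force: 0.0
```

Request:
arm_command(
  moves=[
    [[-0.03, -0.031, 0, 0, 0, 0, 1], [-0.03, -0.031, 0, 0, 0, 0, 1], [-0.03, -0.031, 0, 0, 0, 0, 1], [-0.03, -0.031, 0, 0, 0, 0, 1], [-0.03, -0.031, 0, 0, 0, 0, 1], [-0.03, -0.031, 0, 0, 0, 0, 1], [-0.02, -0.02, 0, 0, 0, 0, 1], [-0.01, -0.01, 0, 0, 0, 0, 1]],
  ],
)

```text
time: 1.7
position: [0.4332, -0.0428, 0.2046]
orientation: [-0.0, 0.146, 0.989, -0.0]
ft_force: [-0.0, 1.4, 0.3]
grip_width: 0.0852
grip_force: 0.0
```

```bash
cat >> h.py <<'E'
from scipy.spatial.transform import Rotation as Ro
def rel(target):
    s=ctrl.state();q=np.array(s['orientation']);R=Ro.from_quat(q[[1,2,3,0]])
    print('t',round(s['time'],2),'pos',np.round(s['position'],4),'F',np.round(s['ft_force'],1),'w',round(s['grip_width'],4),'zaxis',np.round(R.as_matrix()[:,2],4))
    print('tool shift',np.round(R.inv().apply(np.array(target)-s['position']),4))
E
python3 - <<'E'
from h import *
rel([.4345,-.0462,.074]); look('side','s2.png')
p=np.load('last_side.npz')['p']
cv2.imwrite('pics/s2c.png',cv2.resize(p[130:330,110:310],(600,600),interpolation=cv2.INTER_CUBIC)[:,:,::-1])
E
```

```text
t 1.7 pos [ 0.4332 -0.0428  0.2046] F [-0.   1.4  0.3] w 0.0852 zaxis [-2.e-04 -2.e-04 -1.e+00]
tool shift [-0.0022 -0.0029  0.1306]
```

View pics/s2c.png

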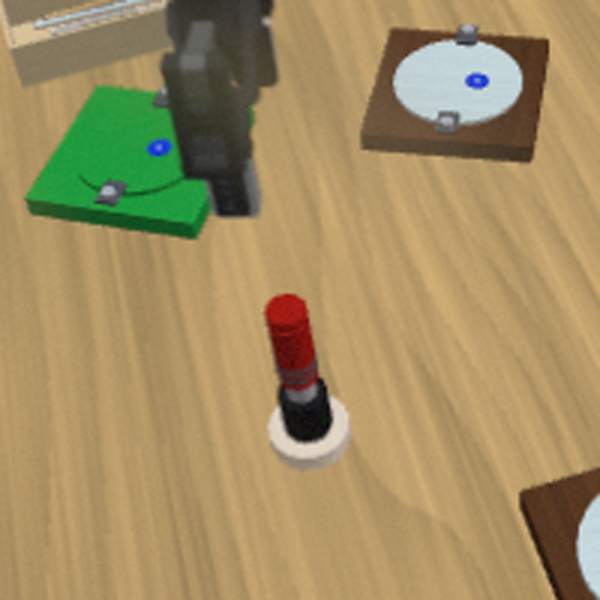

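The open gripper is above the punch, which is at about (207,235) in the full frame. I'll descend and grip.

Request:
arm_command(
  moves=[
    [[-0.001, -0.0015, 0.02, 0, 0, 0, 1], [-0.001, -0.0015, 0.02, 0, 0, 0, 1], [0, 0, 0.02, 0, 0, 0, 1], [0, 0, 0.02, 0, 0, 0, 1], [0, 0, 0.02, 0, 0, 0, 1], [0, 0, 0.02, 0, 0, 0, 1], [0, 0, 0.01, 0, 0, 0, 1], [0, 0, 0, 0, 0, 0, 1]],
  ],
)

```text
time: 2.55
position: [0.4322, -0.0431, 0.074]
orientation: [-0.001, 0.144, 0.99, 0.0]
ft_force: [0.5, -0.1, -0.2]
grip_width: 0.0857
grip_force: 0.0
```

Run:
```python
from h import *
rel([.4345,-.0462,.074]); look('side','s3.png')
p=np.load('last_side.npz')['p']
cv2.imwrite('pics/s3c.png',cv2.resize(p[190:300,150:260],(600,600),interpolation=cv2.INTER_CUBIC)[:,:,::-1])
```

```text
t 2.55 pos [ 0.4322 -0.0431  0.074 ] F [ 0.5 -0.1 -0.2] w 0.0857 zaxis [-2.5e-03  8.0e-04 -1.0e+00]
tool shift [-0.0031 -0.0023  0.    ]
```

View pics/s3c.png

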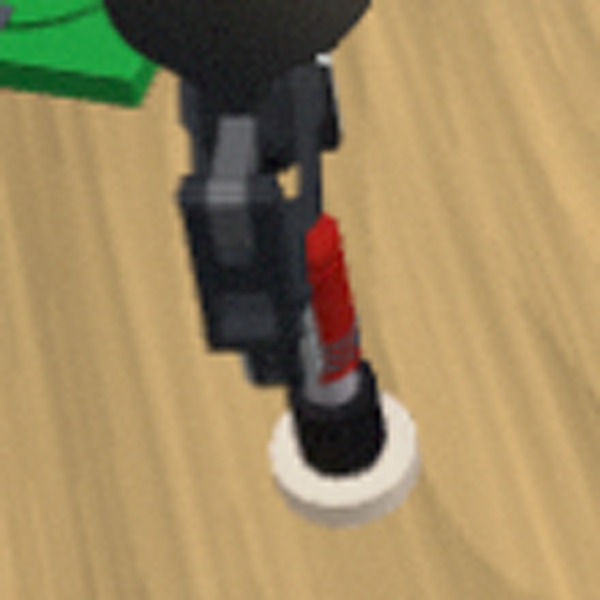

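The fingers straddle the barrel, and the pad tips are at about mid-barrel. I'll correct by 3 mm and close.

Request:
arm_command(
  moves=[
    [[-0.0025, -0.002, 0, 0, 0, 0, 1], [0, 0, 0, 0, 0, 0, 0.6], [0, 0, 0, 0, 0, 0, 0.4], [0, 0, 0, 0, 0, 0, 0], [0, 0, 0, 0, 0, 0, 0], [0, 0, 0, 0, 0, 0, 0], [0, 0, 0, 0, 0, 0, 0], [0, 0, 0, 0, 0, 0, 0]],
  ],
)

```text
time: 3.4
position: [0.4357, -0.0466, 0.0751]
orientation: [0.0, 0.145, 0.989, 0.0]
ft_force: [0.4, 3.2, 4.5]
grip_width: 0.0225
grip_force: 58.6
```

Request:
arm_command(
  moves=[
    [[0, 0, 0, 0, 0, 0, 0], [0, 0, 0, 0, 0, 0, 0], [0, 0, -0.01, 0, 0, 0, 0], [0, 0, -0.01, 0, 0, 0, 0], [0, 0, -0.02, 0, 0, 0, 0], [0, 0, -0.02, 0, 0, 0, 0], [0, 0, -0.01, 0, 0, 0, 0], [0, 0, 0, 0, 0, 0, 0]],
  ],
)

```text
time: 4.2
position: [0.4362, -0.0472, 0.1462]
orientation: [0.001, 0.145, 0.989, -0.0]
ft_force: [0.9, 1.6, -2.4]
grip_width: 0.0223
grip_force: 59.1
```

Run:
```python
from h import *
rel([.63,.221,.144]); look('side','s4.png')
p=np.load('last_side.npz')['p']
cv2.imwrite('pics/s4c.png',cv2.resize(p[170:300,150:280],(600,600),interpolation=cv2.INTER_CUBIC)[:,:,::-1])
```

```text
t 4.2 pos [ 0.4362 -0.0472  0.1462] F [ 0.9  1.6 -2.4] w 0.0223 zaxis [ 0.0023 -0.0011 -1.    ]
tool shift [-0.1087  0.3125  0.0024]
```

View pics/s4c.png

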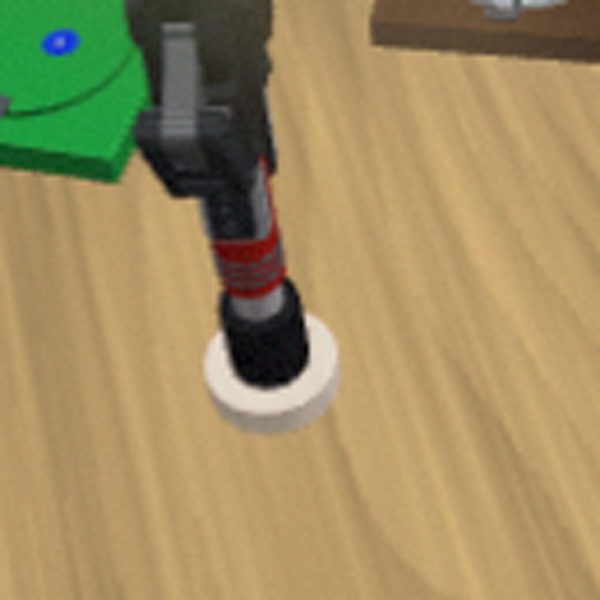

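Lifted cleanly and upright; the foot top is centred at about side (209,249). Now carrying it to the spot.

Request:
arm_command(
  moves=[
    [[-0.004, 0.012, 0, 0, 0, 0, 0], [-0.008, 0.022, 0, 0, 0, 0, 0], [-0.01, 0.03, 0, 0, 0, 0, 0], [-0.01, 0.03, 0, 0, 0, 0, 0], [-0.01, 0.03, 0, 0, 0, 0, 0], [-0.01, 0.03, 0, 0, 0, 0, 0], [-0.01, 0.03, 0, 0, 0, 0, 0], [-0.01, 0.03, 0, 0, 0, 0, 0]],
  ],
)

```text
time: 5.05
position: [0.5658, 0.1396, 0.1435]
orientation: [-0.001, 0.145, 0.989, -0.0]
ft_force: [0.7, -0.7, -2.2]
grip_width: 0.0219
grip_force: 59.1
```

Request:
arm_command(
  moves=[
    [[-0.01, 0.03, 0, 0, 0, 0, 0], [-0.01, 0.03, 0, 0, 0, 0, 0], [-0.008, 0.02, 0, 0, 0, 0, 0], [-0.006, 0.013, 0, 0, 0, 0, 0], [-0.002, 0.004, 0, 0, 0, 0, 0], [0, 0, 0, 0, 0, 0, 0], [0, 0, 0.01, 0, 0, 0, 0], [0, 0, 0, 0, 0, 0, 0]],
  ],
)

```text
time: 5.85
position: [0.6266, 0.2194, 0.1331]
orientation: [-0.001, 0.145, 0.989, -0.001]
ft_force: [0.2, -0.6, -2.3]
grip_width: 0.0219
grip_force: 59.3
```

Run:
```python
from h import *
print('foot at lift',atz('side',208.7,248.7,.0855))
rel([.63,.221,.136]); look('side','s5.png');look('top','t5.png')
p=np.load('last_side.npz')['p'];t=np.load('last_top.npz')['p']
a=np.hstack([cv2.resize(x,(400,400),interpolation=cv2.INTER_CUBIC) for x in(p[95:195,215:315],t[160:250,140:230])])
cv2.imwrite('pics/c5.png',a[:,:,::-1])
```

```text
foot at lift [ 0.4364 -0.0491  0.0855]
t 5.85 pos [0.6266 0.2194 0.1331] F [ 0.2 -0.6 -2.3] w 0.0219 zaxis [-2.8e-03 -8.0e-04 -1.0e+00]
tool shift [-0.0028  0.0025 -0.0029]
```

View pics/c5.png

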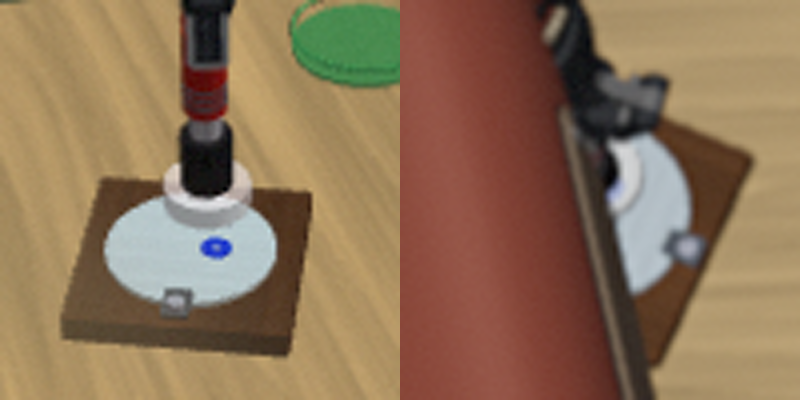

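Side view: foot top centre at about (266.8,142), with the spot visible just below it at (268.9,156.8).

Run:
```python
from h import *
print('foot',atz('side',266.75,141.8,.072),'spot',atz('side',215+215/4,95+247/4,.022))
p=np.load('last_side.npz')['p'].astype(int)
b=(p[...,2]>p[...,0]+60);m=np.zeros_like(b);m[147:167,258:280]=1
v,u=np.where(b&m);print(u.mean(),v.mean(),atz('side',u.mean(),v.mean(),.022))
# foot width extremes per row near foot
for v in range(134,152,2):
    r=p[v,250:285];print(v,r.sum(1)//3)
```

```text
foot [0.6251 0.2142 0.072 ] spot [0.6309 0.221  0.022 ]
268.6388888888889 156.38888888888889 [0.6311 0.2224 0.022 ]
134 [148 146 146 142 141 143 140 139 136 103  33  19  20  11  19  16   7  16
  21  12  17  19  21 100 133 136 140 144 141 134 130 137 147 148 150]
136 [149 150 149 141 141 141 142 142 190 191  74  19  16  16  22  16  14   7
  22  20  14  16  17 148 193 168 139 142 147 143 133 134 135 142 147]
138 [149 147 147 146 142 138 178 195 197 195  75  14  17  17  21  18  20  19
  20  20  24  17  23 147 193 197 197 153 141 146 145 134 132 137 140]
140 [ 77  76  77  90  88 100 170 188 185 183  70  22  16  23  19  20  20  20
  20  19  23  17  19 146 197 196 198 186 143 142 147 143 138 132 134]
142 [ 62  60  59  58  61  75 163 171 170 170 164  71  23  20  20  16  17  26
  16  20  21  13 123 169 172 175 172 149  74  68  68  83  81  78  78]
144 [ 61  64  62 116 125 158 140 173 210 215 216 216 173 156 128 124  99  91
 133 208 215 205 185 182 171 165 133 129  63  56  54  54  52  52  52]
146 [183 190 194 195 195 194 145 138 142 144 163 201 217 216 216 216 214 217
 215 217 216 208 201 167 170 172 161 105  61  55  50  52  57  49  49]
148 [194 195 195 196 196 196 182 154 142 143 140 140 142 143 143 146 146 145
 148 149 152 153 160 164 166 171 178 196 194 163  72  50  50  53  49]
150 [196 196 194 194 193 195 197 196 183 160 147 141 140 141 142 142 142 145
 143 147 149 155 160 178 192 198 198 199 199 198 196 162  70  52  53]
```

Request:
arm_command(
  moves=[
    [[-0.002, 0.003, 0, 0, 0, 0, 0], [-0.0015, 0.002, 0, 0, 0, 0, 0], [0, 0, 0.01, 0, 0, 0, 0], [0, 0, 0.01, 0, 0, 0, 0], [0, 0, 0.008, 0, 0, 0, 0], [0, 0, 0, 0, 0, 0, 0], [0, 0, 0, 0, 0, 0, 0], [0, 0, 0, 0, 0, 0, 0]],
  ],
)

```text
time: 6.75
position: [0.633, 0.224, 0.1072]
orientation: [0.0, 0.145, 0.989, 0.0]
ft_force: [-0.4, 0.3, -2.7]
grip_width: 0.0218
grip_force: 59.3
```

Run:
```python
from h import *
for i in range(3): rel([.63,.221,.097]); look('side','s6.png')
p=np.load('last_side.npz')['p']
cv2.imwrite('pics/c6.png',cv2.resize(p[110:190,225:305],(600,600),interpolation=cv2.INTER_CUBIC)[:,:,::-1])
```

```text
t 6.75 pos [0.633  0.224  0.1072] F [-0.4  0.3 -2.7] w 0.0218 zaxis [ 5.e-04  1.e-04 -1.e+00]
tool shift [ 0.002  -0.0038  0.0102]
t 6.8 pos [0.6331 0.224  0.1074] F [-0.4  0.3 -2.4] w 0.0221 zaxis [ 8.e-04  1.e-04 -1.e+00]
tool shift [ 0.0021 -0.0038  0.0104]
t 6.85 pos [0.6331 0.2241 0.1074] F [ 0.3  0.4 -2.3] w 0.0222 zaxis [ 8.e-04  2.e-04 -1.e+00]
tool shift [ 0.0021 -0.0038  0.0104]
```

View pics/c6.png

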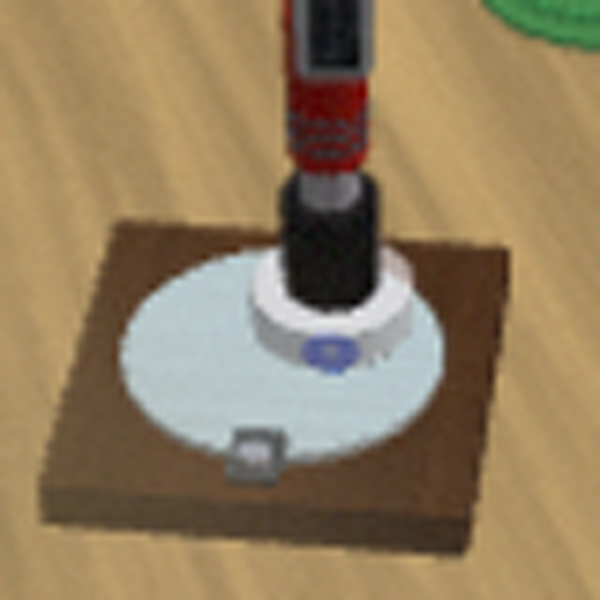

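The spot shows through the clear foot at about (269.2,156.6); the foot top is centred at about (269.1,148.5).

Run:
```python
from h import *
m=camera_model('side');R=np.array(m['R']);t=np.array(m['t'])
def pr(P):return cv2.projectPoints(np.array(P,float).reshape(-1,3),cv2.Rodrigues(R)[0],t,np.array(m['intrinsics']),np.array(m['dist']))[0][:,0]
S=atz('side',268.7,156.5,.022);print(S)
a=np.linspace(0,2*np.pi,721)
def ring(c,z):
    P=pr(np.c_[c[0]+.025*np.cos(a),c[1]+.025*np.sin(a),0*a+z]);return P[:,0].min(),P[:,0].max(),P[:,1].min(),P[:,1].max()
p=cv2.resize(np.load('last_side.npz')['p'][110:190,225:305],(640,640),interpolation=cv2.INTER_CUBIC)
for h in(.0463,.0323): print(h,[ [round(7.5*(x-o),0) for x,o in zip(ring(S+np.array(d),h),(225,225,110,110))] for d in([0,0,0],[.003,0,0],[0,.003,0])])
```

```text
[0.6311 0.2219 0.022 ]
0.0463 [[np.float64(244.0), np.float64(408.0), np.float64(236.0), np.float64(340.0)], [np.float64(253.0), np.float64(418.0), np.float64(234.0), np.float64(338.0)], [np.float64(241.0), np.float64(405.0), np.float64(231.0), np.float64(334.0)]]
0.0323 [[np.float64(246.0), np.float64(408.0), np.float64(272.0), np.float64(376.0)], [np.float64(255.0), np.float64(418.0), np.float64(270.0), np.float64(374.0)], [np.float64(243.0), np.float64(405.0), np.float64(266.0), np.float64(370.0)]]
```

Offset agrees with the TCP reading: about +2 mm in both x and y. I'll correct it and lower to just above contact.

Request:
arm_command(
  moves=[
    [[0.0012, -0.003, 0, 0, 0, 0, 0], [0, 0, 0, 0, 0, 0, 0], [0, 0, 0.003, 0, 0, 0, 0], [0, 0, 0.003, 0, 0, 0, 0], [0, 0, 0.002, 0, 0, 0, 0], [0, 0, 0.001, 0, 0, 0, 0], [0, 0, 0.001, 0, 0, 0, 0], [0, 0, 0, 0, 0, 0, 0]],
  ],
)

```text
time: 7.7
position: [0.631, 0.2215, 0.0972]
orientation: [0.0, 0.145, 0.989, 0.0]
ft_force: [-0.7, 0.9, 0.7]
grip_width: 0.0222
grip_force: 59.5
```

Run:
```python
from h import *
rel([.6311,.2219,.097]); look('side','s7.png')
p=np.load('last_side.npz')['p']
cv2.imwrite('pics/c7.png',cv2.resize(p[110:190,225:305],(600,600),interpolation=cv2.INTER_CUBIC)[:,:,::-1])
```

```text
t 7.7 pos [0.631  0.2215 0.0972] F [-0.7  0.9  0.7] w 0.0222 zaxis [ 5.e-04  1.e-04 -1.e+00]
tool shift [-0.      0.0004  0.0002]
```

View pics/c7.png

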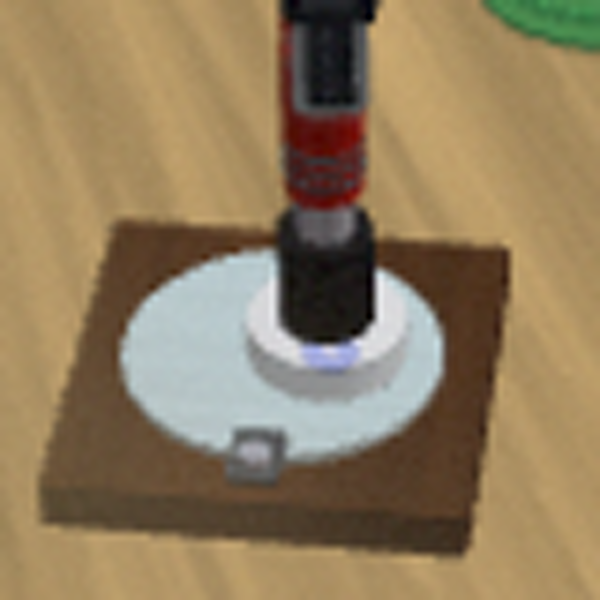

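The foot rests on the disc, centred within about 1 mm (left edge 243, right 410, bottom 400 in the crop), and contact has begun. Pressing now.

Request:
arm_command(
  moves=[
    [[0, 0, 0.001, 0, 0, 0, 0], [0, 0, 0.001, 0, 0, 0, 0], [0, 0, 0.001, 0, 0, 0, 0], [0, 0, 0.002, 0, 0, 0, 0], [0, 0, 0.002, 0, 0, 0, 0], [0, 0, 0.002, 0, 0, 0, 0], [0, 0, 0.002, 0, 0, 0, 0], [0, 0, 0, 0, 0, 0, 0]],
  ],
)

```text
time: 8.55
position: [0.6312, 0.2218, 0.0869]
orientation: [0.001, 0.145, 0.989, 0.0]
ft_force: [-0.2, 0.9, 6.5]
grip_width: 0.0221
grip_force: 60.1
```

Request:
arm_command(
  moves=[
    [[0, 0, 0.0005, 0, 0, 0, 0], [0, 0, 0.0005, 0, 0, 0, 0], [0, 0, 0, 0, 0, 0, 0], [0, 0, 0, 0, 0, 0, 0], [0, 0, 0, 0, 0, 0, 0], [0, 0, 0, 0, 0, 0, 0], [0, 0, 0, 0, 0, 0, 0], [0, 0, 0, 0, 0, 0, 0]],
  ],
)

```text
time: 9.35
position: [0.631, 0.2216, 0.0851]
orientation: [0.0, 0.145, 0.989, 0.0]
ft_force: [-0.5, 1.8, 6.2]
grip_width: 0.0218
grip_force: 59.9
```

Run:
```python
from h import *
rel([.6311,.2219,.097]); look('side','s8.png')
p=np.load('last_side.npz')['p']
cv2.imwrite('pics/c8.png',cv2.resize(p[110:190,225:305],(600,600),interpolation=cv2.INTER_CUBIC)[:,:,::-1])
```

```text
t 9.35 pos [0.631  0.2216 0.0851] F [-0.5  1.8  6.2] w 0.0218 zaxis [ 5.e-04  3.e-04 -1.e+00]
tool shift [-0.      0.0003 -0.0119]
```

View pics/c8.png

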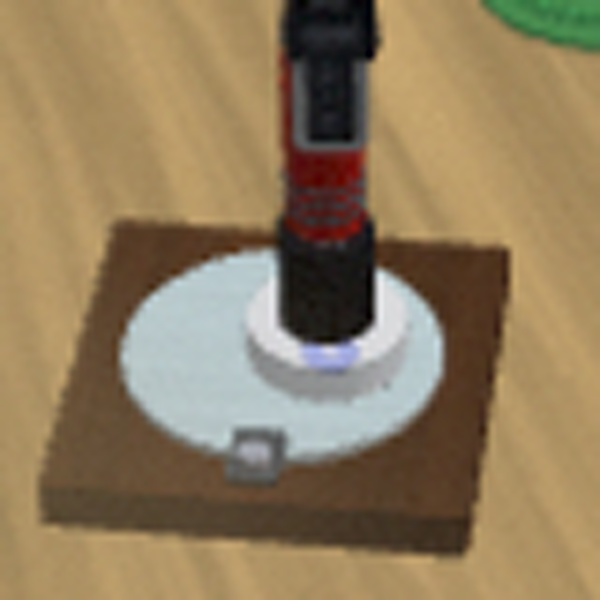

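The barrel has gone about 11–12 mm into the sleeve, the force fell past the peak, and the foot is unmoved, so it has snapped. I'll let it spring back while holding, then release.

Request:
arm_command(
  moves=[
    [[0, 0, -0.002, 0, 0, 0, 0], [0, 0, -0.002, 0, 0, 0, 0], [0, 0, -0.002, 0, 0, 0, 0], [0, 0, -0.002, 0, 0, 0, 0], [0, 0, -0.002, 0, 0, 0, 0], [0, 0, -0.0015, 0, 0, 0, 0], [0, 0, 0, 0, 0, 0, 0], [0, 0, 0, 0, 0, 0, 0]],
  ],
)

```text
time: 10.2
position: [0.6311, 0.2215, 0.0967]
orientation: [0.0, 0.145, 0.989, 0.0]
ft_force: [-0.0, 1.1, 5.8]
grip_width: 0.0219
grip_force: 60.1
```

Request:
arm_command(
  moves=[
    [[0, 0, -0.0005, 0, 0, 0, 0], [0, 0, 0, 0, 0, 0, 0], [0, 0, 0, 0, 0, 0, 0.35], [0, 0, 0, 0, 0, 0, 0.5], [0, 0, 0, 0, 0, 0, 0.8], [0, 0, 0, 0, 0, 0, 1], [0, 0, 0, 0, 0, 0, 1], [0, 0, 0, 0, 0, 0, 1]],
  ],
)

```text
time: 11.0
position: [0.6307, 0.2215, 0.0968]
orientation: [-0.0, 0.145, 0.989, -0.0]
ft_force: [-0.7, -0.1, -0.1]
grip_width: 0.0852
grip_force: 0.0
```

Request:
arm_command(
  moves=[
    [[0, 0, 0, 0, 0, 0, 1], [0, 0, 0, 0, 0, 0, 1], [0, 0, -0.01, 0, 0, 0, 1], [0, 0, -0.02, 0, 0, 0, 1], [0, 0, -0.02, 0, 0, 0, 1], [0, 0, -0.02, 0, 0, 0, 1], [0, 0, -0.02, 0, 0, 0, 1], [0, 0, -0.02, 0, 0, 0, 1]],
  ],
)

```text
time: 11.8
position: [0.6308, 0.2214, 0.2087]
orientation: [0.0, 0.145, 0.989, 0.0]
ft_force: [-0.2, 0.2, -0.4]
grip_width: 0.0852
grip_force: 0.0
```

Run:
```python
from h import *
rel([.6311,.2219,.2]); look('side','s9.png')
p=np.load('last_side.npz')['p']
cv2.imwrite('pics/c9.png',cv2.resize(p[70:270,200:400],(600,600),interpolation=cv2.INTER_CUBIC)[:,:,::-1])
```

```text
t 11.8 pos [0.6308 0.2214 0.2087] F [-0.2  0.2 -0.4] w 0.0852 zaxis [ 7.e-04  1.e-04 -1.e+00]
tool shift [-0.0002  0.0005  0.0087]
```

View pics/c9.png

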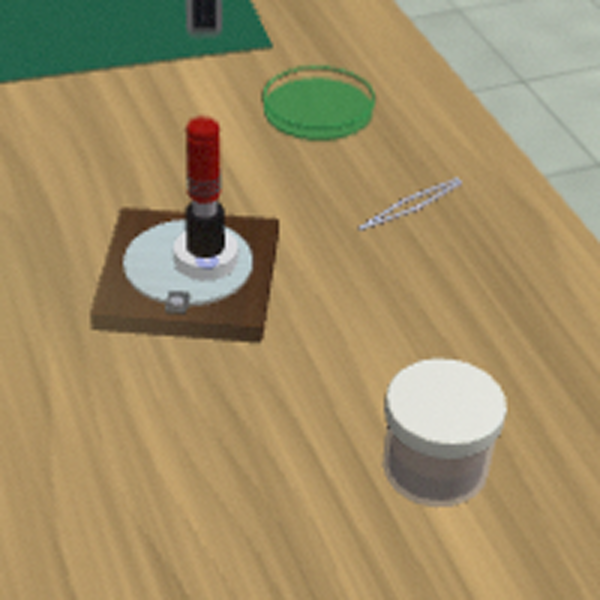

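The punch stands upright on the spot at about (268,155), sprung out and released, with the gripper clear above it and the jar where it was.

```bash
python3 -c "
from cell import ctrl
print(ctrl.close_job())"
```

```text
the job is handed in; nothing more can be done
None
```

The punch was pressed about 11–12 mm on the blue spot (past its 9 mm snap point), sprang back, and stands upright and released within about 1 mm of centre; the jar was not touched, and the job was handed in at about 12 s.

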